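Two-button release of a valve test stand

ROBOT

A 6-joint arm with a two-finger parallel gripper is mounted at the origin on the work surface. World frame = base frame: x ahead of the robot, y to its left, z up, the work surface at z = 0. Lengths are in m, angles in degrees, forces in N, time in s.
With the tool pointing down it reaches from about 0.3 to 0.75 m from the base axis. Payload 8.5 kg.
Tool frame: the origin (TCP) lies on the centre line of the jaws, within the pads' length; the fingertips stand 17 mm ahead of it and the grasp point (between the pads) lies 2 mm behind it; z points along the fingers, y is the line along which they close (so a half turn about z gives the same grasp; the last joint's range is limited). The gripper opens to 85 mm and grips with 20 to 120 N. Pads are 22 mm wide; open, the fingers measure 114 mm over their backs; the gripper's body (76 mm by 85 mm) begins 54 mm behind the grasp point. The pads swing forward as they close: fully open they stand 13 mm farther back than shut.
Start: joints at [-78.398, 21.807, 74.336, -0, 83.858, -12.336], TCP at [0.223, -0.503, 0.248] pointing down, gripper open.
Joint ranges: [-178.18, 178.18], [-50.72, 133.34], [12.68, 142.11], [-81.47, 261.47], [9.98, 163.14], [-165.26, 165.26]. Speed limits (degrees/s): [136.94, 136.94, 180, 180, 180, 180].

INTERFACE

Orientations are given as a 3x3 rotation matrix whose columns are the frame's x, y, z axes.
In Python, from rig import env gives the robot as it stands.
- The arm moves only by the shell command python3 -m handwheel 'ROWS' [OPENING] [FORCE]. ROWS is JSON, a list that holds one entry, the list of rows, each a list of 4 numbers: the shift along the tool's x, y, z in m, then the turn about the tool's z in rad. In form: [[[x, y, z, roll], ...]]. A call has 1 to 5 rows; each row shifts and turns the commanded pose from where the row before left it, along the tool's axes as they then stand; what a row does not reach is not made up. A row lasts 1/12 s, in which the tool goes at most 41.7 mm and 7.16 degrees, less where a joint would pass 70% of its speed; a pose out of reach is approached as far as the arm can. A call is refused whole if a number of a shift passes 0.0417 or a number of a turn 0.125, either way. A call with a gripper value outside its range is refused whole. OPENING is the opening in per cent of the stroke, from 0 (shut) to 100 (fully open), set as the call begins (- or left out, the last holds). The fingers move at their own pace and stop on an object; FORCE is the grip in N (left out, the last holds). Time passes only in rows, so rows that do not move let the fingers close. It gives the time, the measured TCP pose, the force and the opening at its end, in the units of the state.
- env.observe(): the state, without advancing time (a new reading comes with each control period).
- env.get_image(name): name is "scene" or "side" or "wrist"; returns (picture, depth): 384x512x3 uint8, red, green, blue; 384x512 float32, m along the optical axis (not along the pixel's ray), 0 where there is no reading.
- env.camera_params(name): a dict with "K" (3x3 intrinsics, pixels), "rvec" (rotation vector, rad) and "tvec" (3), from world to camera coordinates, as OpenCV has them. Camera axes: x right, y down, z forward; pixel columns grow to the right and rows downward; lengths in m; the calibration is good to about 2 mm. A picture is of the moment at which its call begins: read the wrist's pose just before it. camera_params takes no time and is no camera call; for the wrist camera it gives the pose at the moment of the call.
- env.close_job(): hands the job in, once; it reports no verdict.
The state is a dict: "time_s": time; "q": joint angles; "qvel": joint speeds; "joint_efforts": joint torques, N m; "position": TCP position; "tool_rot": TCP orientation; "ft_force": force on the tool from outside, world axes, zero at the start; "wrist_torque": the same for the moment, N m; "grip_width": finger opening in m.
Only numpy, scipy, OpenCV 4.12 (cv2) and the standard library are available. Lean on these libraries where they do the work, as an engineer would, in place of code of your own. Each camera call takes 0.05 s, during which the arm holds its last target. There are 200 camera calls.

TASK

Let the tested diving-cylinder valve out of the test stand: press the two green buttons down together, one fingertip on each, and keep both fully down while the sled carries the valve out from under the clear guard, until the sled stops at the end of its run (four to five seconds). Then let both buttons come up and move clear. Do not press the red stop button, do not touch or lift the valve, and leave the mallet, the spare valve and the grease jar where they are.

Things in the scene. Friction and masses are not known exactly. Their poses are not given: they have to be found in the camera images.
- stand: Fixed test stand: steel base plate 205 x 270 mm, grey console (90 mm in x, 220 in y, top 65 mm high), behind it (+x) a sled under a clear guard (139 mm high, begins 45 mm behind the button line). Origin: on the table below the midpoint of the two green buttons. x points from buttons to guard, y along the button line to the left button (the way the sled runs), z up. Yaw within 0.45 rad.
- green_left_top (a point): Centre of the top face of the left (stand +y) green button: round, 26 mm across, in a black collar 42 mm across. Its top is 89 mm above the table when up and travels 8 mm straight down (still 4 mm proud of the collar). The green buttons are 60 mm apart, centre to centre. Moves with the button.
- green_right_top (a point): Centre of the top face of the right green button (stand -y side), same size, height and travel as the left.
- green_left (a joint): Travel of the left green button, m: 0 up, 0.008 fully down. Sprung: 1.2 N to start, 4 N fully down; springs back when let go.
- green_right (a joint): Travel of the right green button, m: as the left.
- sled (a joint): Travel of the sled along the stand's +y, m: 0 locked under the guard, 0.075 at the end. A damped spring drives it by itself in 4 to 5 s, but each green button works a bolt that locks it: it runs only while both buttons are at least 4.5 mm down; if either comes up, its bolt drops into the sled's teeth and stops it.
- valve: The tested valve, loose, standing upright with its foot in the blue collar on the sled: chromed body 80 mm tall, 34 mm across, black knob to its +y side. Origin: centre of its underside, 28 mm above the table. It starts at x = 95 mm, y = -10 mm of the stand and ends at y = 65 mm.
- stop (a joint): Travel of the red stop button (36 mm across, on a yellow plate on the console, 100 mm to the -y side of the midpoint of the green buttons, its top 87 mm above the table), m: 0 up, 0.006 pressed. Not to be pressed.
- spare_valve: Bystander: an upright spare valve like the tested one, with a red foot disc 48 mm across, 80 mm tall. Origin: centre of its underside.
- grease_jar: Bystander: small white jar with a black cap, 48 mm across, 50 mm tall. Origin: centre of its underside.
- mallet: Bystander: rubber mallet lying flat, black head 62 mm across and 100 mm long, handle 250 mm long towards its -x. Origin: on the table under its handle, 100 mm from the middle of the head, which lies at its +x.

How it is judged:
By the outcome, as a careful person would: the job done as asked, in the order asked, and still so for the second after the job is handed in, with the robot touching nothing.
It also fails if it takes over 35 s, if anything falls off the work surface, if the arm or the gripper's body presses on something with over 40 N, if the wrist force passes 120 N, or if a joint passes its speed limit or range.

## Working session

There is one attempt and no reset: what is moved stays moved. The work goes in short steps, Python scripts to look and compute and a shell command to move; the robot and the scene stay as the last step left them, time stands still between calls to the robot, and variables do not carry over. Pictures are saved under pics/ and viewed, on a budget of 10 in all, crops included, one or two more only if the job needs it, and the job is handed in when it is done.

```bash
mkdir -p pics; ls; python3 - <<'E'
from rig import env
import cv2,numpy as np
s=env.observe(); print(s['time_s'],s['position'],np.round(s['tool_rot'],3),s['grip_width'],s['ft_force'])
for n in ("scene","side"):
    p,d=env.get_image(n); cv2.imwrite(f"pics/{n}0.png",p[:,:,::-1]); np.savez(f"{n}0.npz",p=p,d=d,**env.camera_params(n))
    c=env.camera_params(n); print(n,c)
E
```

```text
pics
0.0 [ 0.22309461 -0.50243266  0.2477146 ] [[ 0.914  0.406 -0.   ]
 [ 0.406 -0.914  0.001]
 [ 0.    -0.001 -1.   ]] 0.08531012011344426 [ 0.3217283   0.38075522 -0.96866193]
scene {'K': array([[430.91142078,   0.        , 252.79808157],
       [  0.        , 430.91142078, 187.66941173],
       [  0.        ,   0.        ,   1.        ]]), 'rvec': array([ 1.59803262,  2.26494629, -0.64300522]), 'tvec': array([ 0.16811992, -0.41432849,  1.42501796])}
side {'K': array([[382.76569154,   0.        , 252.9084091 ],
       [  0.        , 382.76569154, 186.48359153],
       [  0.        ,   0.        ,   1.        ]]), 'rvec': array([ 0.05832585, -2.71929465,  1.5080207 ]), 'tvec': array([0.56096127, 0.06052003, 1.02606119])}
```

View pics/scene0.png

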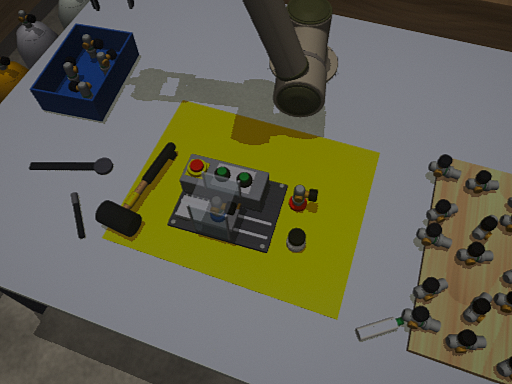

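View pics/side0.png

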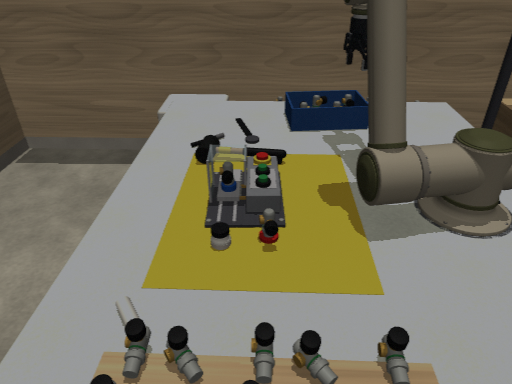

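The scene view shows the red stop at (197,167), the greens at (222,173) and (244,180), and the spare valve at (298,200). In the side view the greens are at (262,171) and (263,181). Next I'll locate the greens by colour.

```bash
cat > h.py <<'E'
import cv2,numpy as np
def ray(uv,c,z):
    R,_=cv2.Rodrigues(c['rvec']); o=-R.T@c['tvec']
    d=R.T@np.linalg.inv(c['K'])@np.array([*uv,1.]); return o+d*(z-o[2])/d[2]
def blobs(p,lo,hi,amin,roi=None):
    m=cv2.inRange(cv2.cvtColor(p,cv2.COLOR_RGB2HSV),lo,hi)
    if roi: k=np.zeros_like(m); a,b,c,d=roi; k[b:d,a:c]=m[b:d,a:c]; m=k
    n,_,st,ce=cv2.connectedComponentsWithStats(m)
    return [(st[i,4],ce[i],st[i,:4]) for i in range(1,n) if st[i,4]>=amin]
E
python3 - <<'E'
from h import *
for n,roi in (("scene",(170,140,330,270)),("side",(190,130,300,250))):
    c=np.load(n+"0.npz"); p=c['p']
    for name,lo,hi,z in (("green",(45,80,30),(85,255,255),.089),("red",(0,150,80),(8,255,255),.087),("red2",(172,150,80),(180,255,255),.087)):
        for a,uv,st in blobs(p,lo,hi,12,roi): print(n,name,a,uv.round(1),st,ray(uv,c,z).round(4), 'd',c['d'][int(uv[1]),int(uv[0])])
E
```

```text
scene green 76 [221.5 171.1] [217 167  10  10] [ 0.5403 -0.0673  0.089 ] d 1.1032473
scene green 78 [243.8 176.6] [239 172  11  10] [ 0.5371 -0.0075  0.089 ] d 1.0952792
scene red 107 [196.1 164.3] [190 159  13  11] [ 0.5413 -0.1379  0.087 ] d 1.1164978
scene red 76 [296.9 204.5] [289 197  18  12] [0.5688 0.1423 0.087 ] d 1.1225454
side green 59 [262.1 166.9] [258 163   9   8] [ 0.5383 -0.0556  0.089 ] d 1.0535969
side green 74 [262.5 177.9] [258 174  10   9] [0.5354 0.0034 0.089 ] d 1.0042765
side red 56 [261.7 154.5] [256 152  12   6] [ 0.5415 -0.1334  0.087 ] d 1.122322
side red 79 [267.9 236.6] [259 231  19  10] [0.5179 0.2402 0.087 ] d 0.91823465
```

```bash
R='[[[0.03,-0.019,0,0],[0.03,-0.019,0,0],[0.03,-0.019,0,0],[0.03,-0.019,0,0],[0.03,-0.019,0,0]]]'
python3 -m handwheel '[[[0.03,-0.019,0,0],[0.03,-0.019,0,0],[0.03,-0.019,0,0],[0.03,-0.019,0,0],[0.03,-0.019,0,0]]]' 54 60
```

```text
time_s: 0.52
position: [0.3222, -0.3534, 0.248]
tool_rot: [[0.914, 0.405, -0.0], [0.405, -0.914, 0.001], [0.0, -0.001, -1.0]]
ft_force: [0.6, -0.8, -0.1]
grip_width: 0.046
```

```bash
python3 -m handwheel '[[[0.03,-0.019,0,0],[0.03,-0.019,0,0],[0.03,-0.019,0,0],[0.03,-0.019,0,0],[0.03,-0.019,0,0]]]'
```

```text
time_s: 0.93
position: [0.4208, -0.2056, 0.2482]
tool_rot: [[0.914, 0.406, -0.0], [0.406, -0.914, 0.0], [-0.0, -0.0, -1.0]]
ft_force: [-0.6, -1.0, 0.8]
grip_width: 0.046
```

```bash
python3 -m handwheel '[[[0.03,-0.019,0,0],[0.03,-0.019,0,0],[0.03,-0.019,0,0],[0.03,-0.019,0,0],[0,0,0,0]]]'
```

```text
time_s: 1.35
position: [0.501, -0.0847, 0.2479]
tool_rot: [[0.912, 0.41, 0.0], [0.41, -0.912, 0.002], [0.001, -0.001, -1.0]]
ft_force: [-1.0, -0.8, -0.6]
grip_width: 0.0461
```

```bash
python3 -m handwheel '[[[0,0,0,0.122],[0,0,0,0.122],[0,0,0,0.122],[0,0,0,0]]]'
```

```text
time_s: 1.68
position: [0.4989, -0.0892, 0.248]
tool_rot: [[0.999, 0.047, -0.001], [0.047, -0.999, 0.0], [-0.001, -0.0, -1.0]]
ft_force: [-0.0, 0.3, 0.1]
grip_width: 0.0461
```

```bash
python3 - <<'E'
from rig import env
import cv2,numpy as np
s=env.observe(); print(s['time_s'],s['position'],np.round(s['tool_rot'],3),s['grip_width'],s['ft_force'])
c=env.camera_params("wrist"); p,d=env.get_image("wrist"); cv2.imwrite("pics/w1.png",p[:,:,::-1]); np.savez("w1.npz",p=p,d=d,**c)
R,_=cv2.Rodrigues(c['rvec']); print(-R.T@c['tvec'],R.round(2))
E
```

```text
1.6833 [ 0.49891127 -0.08917388  0.2480214 ] [[ 0.999  0.047 -0.001]
 [ 0.047 -0.999  0.   ]
 [-0.001 -0.    -1.   ]] 0.04611041527188214 [-0.04956822  0.2998848   0.12644982]
[ 0.57046872 -0.08705149  0.37364255] [[ 0.05 -1.   -0.  ]
 [-0.96 -0.05  0.28]
 [-0.28 -0.01 -0.96]]
```

View pics/w1.png

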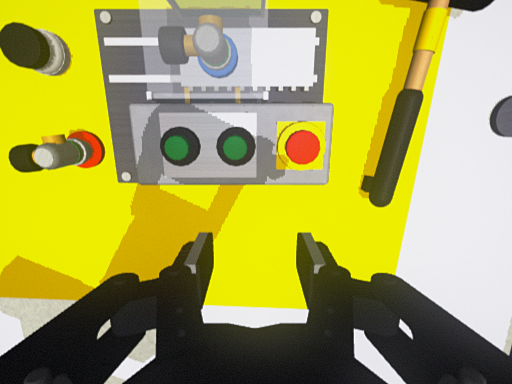

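The wrist view is clear: left green at (180,147), right green at (235,147), red stop at (302,147). The fingers are at the bottom and the guard and valve at the top.

```bash
cat > m.py <<'E'
from h import *
import sys
c=np.load(sys.argv[1]); p=c['p']; G=[]
for a,uv,st in sorted(blobs(p,(45,80,30),(85,255,255),150),key=lambda b:b[1][0]):
    q=ray(uv,c,.089); dd=c['d'][int(uv[1]),int(uv[0])]
    R,_=cv2.Rodrigues(c['rvec']); P=R.T@(np.linalg.inv(c['K'])@[*uv,1]*dd-c['tvec'])
    print(a,uv.round(1),st,q.round(4),'depthpt',P.round(4)); G.append(q)
for a,uv,st in blobs(p,(0,150,80),(8,255,255),150): print('red',a,uv.round(1),ray(uv,c,.087).round(4))
if len(G)==2:
    e=G[0]-G[1]; m=(G[0]+G[1])/2; print('dist',np.linalg.norm(e),'mid',m.round(4),'yaw',np.arctan2(-e[0],e[1]))
E
python3 m.py w1.npz
```

```text
527 [176.6 147.3] [164 135  27  26] [ 0.5367 -0.0091  0.089 ] depthpt [ 0.5366 -0.009   0.0884]
490 [234.8 147.4] [223 135  25  26] [ 0.5394 -0.0682  0.089 ] depthpt [ 0.5394 -0.0682  0.0888]
red 880 [302.2 146.8] [ 0.5431 -0.137   0.087 ]
red 346 [ 92.2 150.4] [0.5292 0.0782 0.087 ]
dist 0.05913976192195321 mid [ 0.5381 -0.0387  0.089 ] yaw 0.04600834979648495
```

```bash
python3 -m handwheel '[[[0.0125,-0.0165,0,0],[0.0125,-0.0165,0,0],[0.0125,-0.0165,0.02,0],[0,0,0.03,0],[0,0,0.03,0]]]'
```

```text
time_s: 2.15
position: [0.5345, -0.0371, 0.1677]
tool_rot: [[0.998, 0.058, 0.002], [0.058, -0.998, -0.001], [0.002, 0.001, -1.0]]
ft_force: [0.2, -0.7, -0.1]
grip_width: 0.0458
```

```bash
python3 -m handwheel '[[[0,0,0.03,0],[0,0,0.01,0],[0,0,0,0],[0,0,0,0]]]'; python3 - <<'E'
from rig import env
import cv2,numpy as np
for n in ("wrist","side"):
    c=env.camera_params(n); p,d=env.get_image(n); np.savez(n+"2.npz",p=p,d=d,**c)
    if n=="wrist": a=p
    else: b=cv2.resize(p[120:230,190:320],None,fx=3,fy=3,interpolation=cv2.INTER_CUBIC)
o=np.zeros((a.shape[0]+200,512,3),np.uint8); o[:384]=a
b=cv2.resize(b,(236,200)); o[384:,:236]=b
cv2.imwrite("pics/w2.png",o[:,:,::-1])
E
python3 m.py wrist2.npz
```

```text
time_s: 2.48
position: [0.534, -0.0379, 0.1284]
tool_rot: [[0.999, 0.054, -0.001], [0.054, -0.999, 0.0], [-0.001, -0.0, -1.0]]
ft_force: [0.1, 0.5, 1.0]
grip_width: 0.0462
1147 [208.1 221.1] [188 203  40  41] [ 0.5402 -0.0092  0.089 ] depthpt [ 0.5401 -0.0091  0.0886]
1121 [298.3 221.9] [280 203  40  42] [ 0.5428 -0.0665  0.089 ] depthpt [ 0.5428 -0.0665  0.089 ]
red 872 [ 73.9 200. ] [0.549  0.0756 0.087 ]
red 2239 [404.9 223.9] [ 0.5444 -0.1357  0.087 ]
dist 0.0573526693100906 mid [ 0.5415 -0.0379  0.089 ] yaw 0.04461710293656209
```

View pics/w2.png

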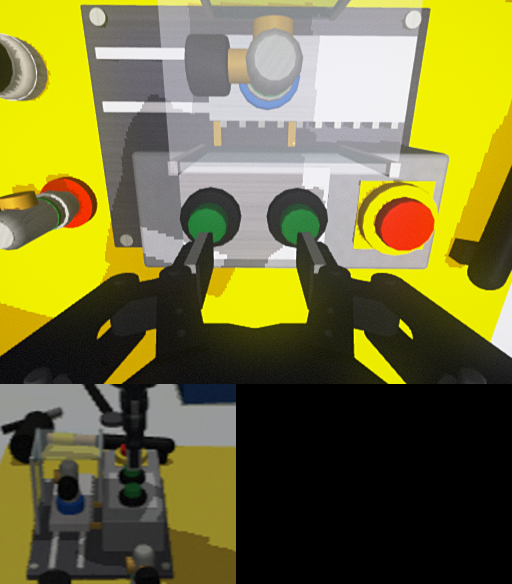

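```bash
python3 -m handwheel '[[[0.003,0,0,0],[0,0,0.01,0],[0,0,0.008,0],[0,0,0,0]]]' 58
```

```text
time_s: 2.92
position: [0.5362, -0.0374, 0.1086]
tool_rot: [[0.999, 0.052, -0.003], [0.052, -0.999, 0.001], [-0.003, -0.001, -1.0]]
ft_force: [0.0, 0.5, 0.4]
grip_width: 0.0494
```

```bash
python3 - <<'E'
from rig import env
import cv2,numpy as np
from h import *
s=env.observe(); print(s['position'],s['grip_width'])
n="wrist"; c=env.camera_params(n); p,d=env.get_image(n); np.savez(n+"3.npz",p=p,d=d,**c)
R,_=cv2.Rodrigues(c['rvec']); v,u=np.mgrid[:384,:512]
P=(np.stack([u,v,np.ones_like(u)],-1)@np.linalg.inv(c['K']).T*d[...,None]-c['tvec'])@R
T=(P-s['position'])@s['tool_rot']
m=(d>0)&(abs(T[...,1])<.045)&(abs(T[...,0])<.02)&(T[...,2]<.025)&(T[...,2]>0)
for sg in (-1,1):
    k=m&(np.sign(T[...,1])==sg)
    for z0 in np.arange(0,.025,.003):
        q=T[k&(T[...,2]>=z0)&(T[...,2]<z0+.003)]
        if len(q)>10: print(sg,round(z0,3),len(q),(np.percentile(q,[2,98],axis=0)*1e3).round(1).tolist())
cv2.imwrite("pics/w3.png",cv2.resize(p[150:300,130:390],None,fx=3,fy=3)[:,:,::-1])
E
```

```text
[ 0.53617205 -0.03740552  0.1085789 ] 0.049362629150403
-1 0.0 107 [[-8.3, -36.8, 0.0], [12.9, -23.5, 3.0]]
-1 0.003 94 [[-7.5, -35.8, 3.1], [12.9, -23.4, 5.9]]
-1 0.006 74 [[-8.3, -34.5, 6.1], [12.9, -23.4, 9.0]]
-1 0.009 47 [[-7.0, -29.3, 9.1], [12.6, -23.5, 11.9]]
-1 0.012 20 [[-7.8, -23.9, 12.1], [9.1, -23.5, 14.1]]
-1 0.018 661 [[-7.3, -39.8, 18.4], [13.3, -17.5, 20.9]]
-1 0.021 145 [[-3.0, -40.8, 21.0], [14.4, -16.6, 23.7]]
-1 0.024 34 [[3.6, -39.2, 24.0], [14.2, -16.6, 25.0]]
1 0.0 100 [[-7.8, 25.8, 0.0], [13.0, 39.0, 2.7]]
1 0.003 97 [[-8.0, 25.8, 3.2], [12.9, 38.4, 5.9]]
1 0.006 72 [[-8.6, 25.7, 6.0], [13.0, 37.4, 8.8]]
1 0.009 47 [[-7.7, 25.8, 9.1], [12.5, 32.0, 11.9]]
1 0.012 23 [[-8.0, 25.8, 12.2], [9.0, 26.1, 14.1]]
1 0.018 659 [[-7.7, 19.2, 18.4], [12.9, 41.6, 20.9]]
1 0.021 149 [[-5.2, 18.3, 21.0], [13.9, 41.6, 23.8]]
1 0.024 24 [[3.5, 18.2, 24.1], [14.1, 37.4, 25.0]]
```

View pics/w3.png

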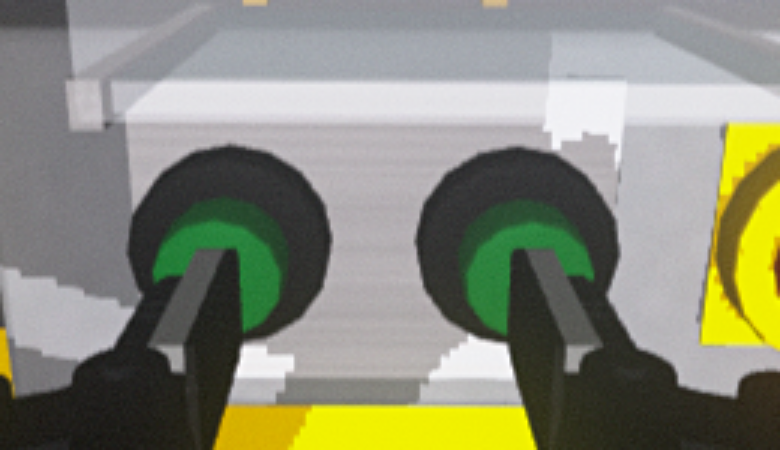

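The picture shows both fingertips over the centres of the green buttons (crop px ~(230,260) and (525,260)), inside the collars and clear of the guard and the red button. The tips are about 14 mm ahead of the TCP. I'll press now.

```bash
python3 -m handwheel '[[[0.001,0,0.004,0],[0,0,0.004,0],[0,0,0.002,0],[0,0,0,0]]]'; python3 -m handwheel '[[[0,0,0.002,0],[0,0,0,0]]]'
```

```text
time_s: 3.3
position: [0.5383, -0.0376, 0.1003]
tool_rot: [[0.999, 0.052, 0.001], [0.052, -0.999, -0.0], [0.001, 0.0, -1.0]]
ft_force: [0.4, -0.3, 1.4]
grip_width: 0.0496
time_s: 3.47
position: [0.5383, -0.0376, 0.0986]
tool_rot: [[0.999, 0.052, 0.001], [0.052, -0.999, -0.0], [0.001, 0.0, -1.0]]
ft_force: [0.2, 0.0, 4.3]
grip_width: 0.0493
```

```bash
python3 -m handwheel '[[[0,0,0.002,0],[0,0,0.002,0],[0,0,0,0]]]'; python3 -m handwheel '[[[0,0,0.002,0],[0,0,0,0]]]'
```

```text
time_s: 3.72
position: [0.5384, -0.0376, 0.0951]
tool_rot: [[0.999, 0.052, 0.001], [0.052, -0.999, -0.0], [0.001, 0.001, -1.0]]
ft_force: [-1.1, 0.5, 7.5]
grip_width: 0.0495
time_s: 3.88
position: [0.5384, -0.0376, 0.0949]
tool_rot: [[0.999, 0.052, 0.003], [0.052, -0.999, -0.001], [0.003, 0.001, -1.0]]
ft_force: [-6.4, 3.2, 24.9]
grip_width: 0.0494
```

```bash
python3 -m handwheel '[[[0,0,0,0],[0,0,0,0],[0,0,0,0],[0,0,0,0],[0,0,0,0]]]'; python3 - <<'E'
from rig import env
import cv2,numpy as np
for n in ("wrist","side"):
    c=env.camera_params(n); p,d=env.get_image(n); np.savez(n+"4.npz",p=p,d=d,**c)
    if n=="wrist": a=p
    else: b=p[100:250,160:320]
b=cv2.resize(b,(280,262)); o=np.zeros((384,792,3),np.uint8); o[:,:512]=a; o[:262,512:]=b
cv2.imwrite("pics/w4.png",o[:,:,::-1])
E
```

```text
time_s: 4.3
position: [0.5384, -0.0377, 0.0949]
tool_rot: [[0.999, 0.052, 0.003], [0.052, -0.999, -0.001], [0.003, 0.001, -1.0]]
ft_force: [-5.2, 1.0, 25.9]
grip_width: 0.0496
```

View pics/w4.png

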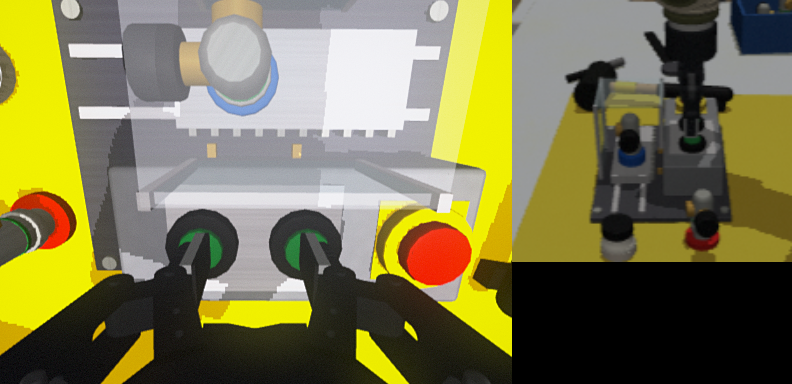

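Both buttons are down, the bolts (brass, px (211,150) and (297,150)) are out of the teeth, and the sled has begun to move left. The red button is untouched. I'll hold and track the blue collar.

```bash
H() { python3 - <<'E'
from rig import env
from h import *
c=env.camera_params("wrist"); p,d=env.get_image("wrist")
b=max(blobs(p,(100,110,60),(120,255,255),60),key=lambda b:b[0],default=None); print('BLUE',b and (b[0],b[1].round(1),b[2]))
E
}
for i in 1 2 3 4; do python3 -m handwheel '[[[0,0,0,0],[0,0,0,0],[0,0,0,0],[0,0,0,0],[0,0,0,0]]]' | grep -E 'time|force|posi'; H; done
```

```text
time_s: 4.82
position: [0.5384, -0.0376, 0.0949]
ft_force: [-6.3, 1.5, 26.1]
BLUE None
time_s: 5.28
position: [0.5384, -0.0376, 0.0949]
ft_force: [-7.6, 1.3, 25.9]
BLUE None
time_s: 5.75
position: [0.5384, -0.0376, 0.0949]
ft_force: [-6.8, 1.6, 25.1]
BLUE None
time_s: 6.22
position: [0.5384, -0.0376, 0.0949]
ft_force: [-7.0, 1.2, 25.2]
BLUE (np.int32(87), array([168. , 104.9]), array([158,  98,  19,  14], dtype=int32))
```

```bash
H() { python3 - <<'E'
from rig import env
from h import *
c=env.camera_params("wrist"); p,d=env.get_image("wrist")
b=max(blobs(p,(100,110,60),(120,255,255),60),key=lambda b:b[0],default=None); print('BLUE',b and (b[0],b[1].round(1),b[2]))
E
}
for i in 1 2 3 4; do python3 -m handwheel '[[[0,0,0,0],[0,0,0,0],[0,0,0,0],[0,0,0,0],[0,0,0,0]]]' | grep -E 'time|force|posi'; H; done
```

```text
time_s: 6.68
position: [0.5384, -0.0376, 0.0949]
ft_force: [-7.3, 2.3, 25.6]
BLUE (np.int32(159), array([163.2, 107.7]), array([146,  98,  30,  17], dtype=int32))
time_s: 7.15
position: [0.5384, -0.0376, 0.0949]
ft_force: [-6.1, 0.4, 24.8]
BLUE (np.int32(214), array([161.5, 108.4]), array([134,  99,  43,  16], dtype=int32))
time_s: 7.62
position: [0.5384, -0.0376, 0.0949]
ft_force: [-7.2, 1.4, 24.8]
BLUE (np.int32(537), array([164.9,  77. ]), array([150,  38,  26,  76], dtype=int32))
time_s: 8.08
position: [0.5384, -0.0376, 0.0949]
ft_force: [-6.3, 1.9, 25.4]
BLUE (np.int32(277), array([162.6,  53.5]), array([145,  37,  30,  44], dtype=int32))
```

```bash
H() { python3 - <<'E'
from rig import env
from h import *
c=env.camera_params("wrist"); p,d=env.get_image("wrist"); cv2.imwrite("pics/w5.png",p[:,:,::-1])
b=max(blobs(p,(100,110,60),(120,255,255),60),key=lambda b:b[0],default=None); print('BLUE',b and (b[0],b[1].round(1),b[2]))
E
}
for i in 1 2 3 4; do python3 -m handwheel '[[[0,0,0,0],[0,0,0,0],[0,0,0,0],[0,0,0,0],[0,0,0,0]]]' | grep -E 'time|force|posi'; H; done
```

```text
time_s: 8.55
position: [0.5384, -0.0376, 0.0949]
ft_force: [-5.8, 1.9, 25.7]
BLUE (np.int32(278), array([162.8,  53.7]), array([146,  37,  29,  45], dtype=int32))
time_s: 9.02
position: [0.5384, -0.0376, 0.0949]
ft_force: [-7.2, 0.9, 25.6]
BLUE (np.int32(278), array([162.5,  53.1]), array([144,  37,  31,  43], dtype=int32))
time_s: 9.48
position: [0.5384, -0.0376, 0.0949]
ft_force: [-6.7, 1.4, 24.6]
BLUE (np.int32(280), array([162.7,  53.4]), array([146,  37,  29,  43], dtype=int32))
time_s: 9.95
position: [0.5384, -0.0377, 0.0949]
ft_force: [-7.4, 0.8, 25.1]
BLUE (np.int32(530), array([162.6,  74.8]), array([140,  36,  36,  78], dtype=int32))
```

View pics/w5.png

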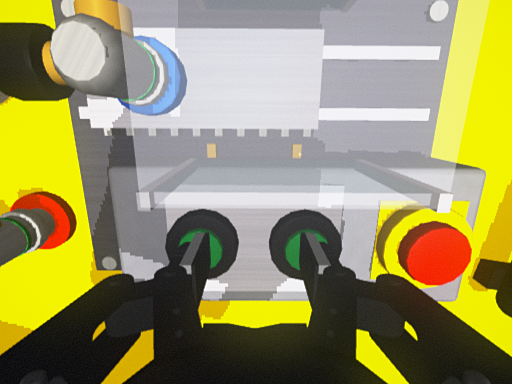

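The sled is at the end: the blue collar moved from px ~(243,85) to ~(155,75) and has held still since about 8.1 s. I'll lift straight up and then back.

```bash
python3 -m handwheel '[[[0,0,-0.005,0],[0,0,-0.01,0],[0,0,-0.02,0],[0,0,-0.03,0],[0,0,-0.03,0]]]'; python3 -m handwheel '[[[0,0,-0.03,0],[-0.02,0,-0.02,0],[-0.03,0,0,0],[-0.01,0,0,0],[0,0,0,0]]]'; python3 - <<'E'
from rig import env
import cv2,numpy as np
for n in ("wrist","side"):
    c=env.camera_params(n); p,d=env.get_image(n); np.savez(n+"6.npz",p=p,d=d,**c)
    if n=="wrist": a=p
    else: b=p[100:250,160:320]
b=cv2.resize(b,(280,262)); o=np.zeros((384,792,3),np.uint8); o[:,:512]=a; o[:262,512:]=b
cv2.imwrite("pics/w6.png",o[:,:,::-1])
E
python3 m.py wrist6.npz
python3 - <<'E'
from h import *
from rig import env
c=np.load("wrist6.npz"); p=c['p']
for a,uv,st in blobs(p,(100,110,60),(120,255,255),60): print(a,uv,ray(uv,c,.045).round(3))
E
```

```text
time_s: 10.42
position: [0.5373, -0.0374, 0.188]
tool_rot: [[0.999, 0.052, -0.003], [0.052, -0.999, 0.001], [-0.002, -0.001, -1.0]]
ft_force: [0.7, -1.1, -0.1]
grip_width: 0.0496
time_s: 10.83
position: [0.4762, -0.0404, 0.2377]
tool_rot: [[0.999, 0.051, -0.001], [0.051, -0.999, 0.0], [-0.001, -0.0, -1.0]]
ft_force: [1.0, 0.2, 0.5]
grip_width: 0.0493
559 [223.4 126.6] [211 113  26  28] [ 0.537  -0.0085  0.089 ] depthpt [ 0.537  -0.0085  0.0897]
564 [285.3 127.1] [272 114  27  27] [ 0.5396 -0.0679  0.089 ] depthpt [ 0.5396 -0.0678  0.0897]
red 1014 [356.  127.1] [ 0.543  -0.1364  0.087 ]
red 379 [124.8 134.4] [0.5247 0.0875 0.087 ]
dist 0.05946024027040951 mid [ 0.5383 -0.0382  0.089 ] yaw 0.04350046517146424
442 [195.5361991   38.52036199] [0.622 0.027 0.045]
```

View pics/w6.png

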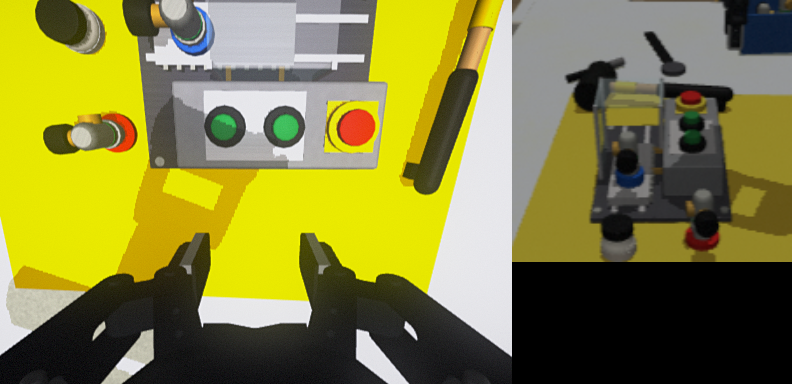

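Both greens are up again (tops at 0.0897 m by depth). The valve stands upright at the end of its run, about 65 mm to the +y side. The red button and the bystanders are unmoved, and the arm is clear.

```bash
python3 -c "
from rig import env
print(env.close_job())"
```

```text
the job is handed in; nothing more can be done
None
```

The valve is out from under the guard and the job is handed in, at about 11 s on the robot's clock (limit 35 s).

- **Press and hold:** I pressed both green buttons together, one fingertip on each. I held them fully down for about 6 s at a steady 25 N in total. The blue collar on the sled stopped moving in the wrist images at about 8.1 s, and I held for nearly 2 s after that before letting go.
- **Last checks:**
  - Both greens are back up, with their tops at 0.0897 m by depth.
  - The bolts were clear of the sled's teeth throughout the press.
  - The valve stands upright in its collar at the end of the run. A rough ray on the part of the collar in view gave about 62 mm along the stand's y, against 65 mm expected.
  - The red stop, mallet, spare valve and grease jar look unmoved.
  - The arm is clear, and the wrist force is close to zero.
- **Disagreements:** Button positions from the fixed cameras differed by up to 11 mm in y, so I used the wrist camera instead. Its button spacing came out at 57 to 59.5 mm against the 60 mm given. My colour mask first missed the collar behind the guard and later caught only part of it, so the stop time rests on it holding still, not on an exact position.

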